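# Clamp an ochre find for engraving: three clicks of the torque knob

## Robot

A 6-joint arm with a two-finger parallel gripper is mounted at the origin on a cart in front of the work surface, level with it; the furniture and walls round the work are solid. World frame = base frame: x ahead of the robot, y to its left, z up, the work surface at z = 0. Lengths are in m, angles in rad, forces in N, time in s.
With the tool pointing down it reaches from about 0.225 to 0.725 m from the base axis. Payload 3.1 kg.
Tool frame: the origin (TCP) lies between the finger pads; the fingertips stand 22 mm ahead of it and the grasp point (between the pads) lies 3 mm ahead of it; z points along the fingers, y is the line along which they close (so a half turn about z gives the same grasp; the last joint's range is limited). The gripper opens to 85 mm and grips with 20 to 120 N. Pads are 22 mm wide; open, the fingers measure 114 mm over their backs; the gripper's body (76 mm by 85 mm) begins 54 mm behind the grasp point. The pads swing forward as they close: fully open they stand 13 mm farther back than shut.
Start: joints at [1.053, 0.048, 0.099, 1.622, 0, 1.443], TCP at [0.2, 0.486, 0.223] pointing down, gripper open.
Joint ranges: [-2.91, 2.91], [-0.99, 1.94], [-1.21, 1.42], [-2.12, 2.29], [-1.49, 1.47], [-3.14, 3.14]. Speed limits (rad/s): [2.79, 2.79, 3.14, 3.14, 3.14, 3.14].

## Interface

Orientations are given as a rotation vector (axis times angle).
In Python, from plant import env, effector, imaging, hand_in, status gives the robot as it stands. Calls block until the motion is done:
- env.move_to(position, orientation): joint-space move of the TCP to a pose.
- env.movel(position, attitude=None, rate=0.15): straight line of the TCP; attitude=None keeps the orientation; rate is the mean speed in m/s.
- env.goto_joints(angles): joint-space move.
- effector.release() and effector.grasp(f_grip=None): open the fingers fully, or close them until they stop; f_grip is the grip in N (None keeps the last).
- env.wait(seconds).
- env.ik(position, orientation): joint angles nearest the present ones, or None.
- imaging.snapshot(name): name is "side" or "top" or "wrist"; returns the picture (420x560x3 uint8, red, green, blue); there is no depth.
- imaging.calibration(name): a dict with "intrinsics" (3x3 intrinsics, pixels), "dist_coeffs" ([k1, k2, p1, p2, k3] as OpenCV has them; the pictures are not rectified), "origin" and "attitude" of the camera in the world; the wrist camera has in their place "hand_eye" (4x4, takes a point from camera to tool coordinates, whose origin is the TCP and whose axes are the flange's). Camera axes: x right, y up, looking along -z (the intrinsics and any distortion apply to the point x, -y, -z); pixel columns grow to the right and rows downward; lengths in m; the calibration is good to about 2 mm. A picture is of the moment at which its call begins: read the wrist's pose just before it. calibration takes no time and is no camera call.
A pose or a line that the arm cannot do raises env.PlanningError and nothing moves.
- hand_in(): hands the job in; it is judged then, once.
Readings, each from a call of its own:
- status.get_t(): time.
- status.get_joint_pos(): joint angles.
- status.get_qd(): joint speeds.
- status.get_effort(): joint torques, N m.
- status.get_tool_pos(): TCP position.
- status.get_eef_rot(): TCP orientation.
- status.get_ft_force(): force on the tool from outside, world axes, zero at the start.
- status.get_wrist_torque(): the same for the moment, N m.
- status.get_gripper_width(): opening from 0.0 (shut) to 1.0 (fully open).
- status.get_finger_force(): force on a finger pad.
Only numpy, scipy, OpenCV 4.12 (cv2) and the standard library are available. Lean on these libraries where they do the work, as an engineer would, in place of code of your own. Each camera call takes 0.05 s, during which the arm holds its last target. There are 200 camera calls.

## Task

Lay the small ochre find gently, flat and centred, on the rubber-topped rest of the dark blue hold-down fixture, swing the clamp arm clockwise (seen from above) over it as far as its stop, and screw the foot down on it by turning the black knob clockwise until the knob's torque limiter has clicked exactly three times - more would shake the find loose. Leave it clamped, let go of everything, and do not disturb the other finds and tools.

Things in the scene. Friction and masses are not known exactly. Their poses are not given: they have to be found in the camera images.
- find_ochre: small ochre-brown rough stone to be clamped, about 40 x 51 x 25 mm (its own x, y, z), 50 to 100 g, lying flat on the bench; origin at the centre of its underside, z up; hold it across its 40 mm (x) side
- find_pale: pale whitish rough stone, 48 x 68 x 26 mm, loose bystander; origin at the centre of its underside
- find_slate: flat dark grey rough stone, 53 x 72 x 17 mm, loose bystander; origin at the centre of its underside
- loupe: stand magnifier, black ring on a clear foot, 42 mm across, 40 mm high, loose bystander; origin at the centre of its underside
- chisel_red: small chisel with red handle, 140 x 19 x 19 mm, loose bystander; origin at the middle of its underside, x along it
- fixture: dark blue hold-down fixture bolted to the bench: base plate 215 x 92 x 14 mm; origin at the centre of its underside on the bench, x from the rest towards the post. The rest stands 50 mm towards -x of the origin; a steel post, 50 mm towards +x, carries the swing arm, whose hub reaches 117 mm above the bench
- swing_arm (a joint): angle of the dark blue clamp arm about the post (rad): 0 at its working stop, pointing along the fixture's -x with knob and foot right over the rest; grows anticlockwise seen from above, to 1.95. Starts parked at 1.1 to 1.8. The arm is 24 mm wide, 85 to 103 mm above the bench, 100 mm from post axis to knob axis; friction holds it (about 3.5 N at the knob moves it)
- rest_top (a point): centre of the upper face of the rest, covered in black rubber, a square of 60 mm with its sides along the fixture's axes; z up. Its height is set anew for each piece (32 to 38 mm above the bench)
- ram: clamp foot under the arm's end: round black rubber foot 24 mm across on a steel ram that moves straight up and down without turning; origin at the centre of the foot's underside, z up. Fully up (as at the start) it is 68 mm above the bench; it goes down 50 mm per turn of the knob, at most 20 mm, until it presses on something
- knob_grip (a point): point on the knob's upright axis, 138 mm above the bench, where to grip it; moves with the arm, does not turn. The knob is black, ribbed, round, 38 mm in diameter, 117 to 150 mm above the bench, and never rises or falls. Turned clockwise from above (about 0.2 N m) it takes the brass collar under it along and drives the foot down; anticlockwise it drives it up, without slip
- collar: brass collar under the knob, 39 mm in diameter, 10 mm high, a black line on its -x side; origin on the knob axis at its underside, z up. When the foot presses hard the collar stops and the knob slips on it over a 12-tooth ratchet: per click (30 degrees) the torque climbs from near 0 to 0.3-0.4 N m, then falls suddenly to nearly 0 as the pawl drops into the next notch
- knob_mark (a point): white line on the knob's top, 15 mm from its axis; at the start it stands over the collar's black line (-15 mm x, 0 y of the collar). Each click carries it 30 degrees clockwise on, three clicks a quarter turn, to +15 mm y of the collar. Let go part-way up a tooth, the knob springs back to the last notch; while winding it rides up to 17 degrees ahead

How it is judged:
By the outcome, as a careful person would: the job done as asked, in the order asked, and still so for the second after the job is handed in, with the robot touching nothing.
It also fails if it takes over 72 s, if anything falls off the work surface, if the arm or the gripper's body presses on something with over 40 N, if the wrist force passes 120 N, or if a joint passes its speed limit or range.

## Working session

There is one attempt and no reset: what is moved stays moved. The work goes in short steps, each a Python script; the robot and the scene stay as the last script left them, time stands still between calls to the robot, and variables do not carry over. Pictures are saved under pics/ and viewed, at most 11 in all, crops included, and the job is handed in when it is done.

```bash
ls; mkdir -p pics; python3 - <<'E'
from plant import env, effector, imaging, hand_in, status
import cv2,numpy as np
a=[imaging.snapshot(n) for n in("top","side","wrist")]
for n,i in zip(("top","side","wrist"),a): cv2.imwrite(f"pics/{n}0.png",i[:,:,::-1])
for n in("top","side","wrist"): print(n,imaging.calibration(n))
print(status.get_t(),status.get_tool_pos(),status.get_eef_rot())
E
```

```text
pics
top {'intrinsics': array([[391.79637864,   0.        , 279.52523844],
       [  0.        , 391.79637864, 210.98195402],
       [  0.        ,   0.        ,   1.        ]]), 'dist_coeffs': array([-0.03328781,  0.        ,  0.        ,  0.        ,  0.        ]), 'origin': array([0.44135981, 0.06905211, 0.97711752]), 'attitude': array([ 0.10621533, -0.10363413, -1.56091553])}
side {'intrinsics': array([[504.91427671,   0.        , 275.54903292],
       [  0.        , 504.91427671, 210.85514308],
       [  0.        ,   0.        ,   1.        ]]), 'dist_coeffs': array([-0.04927557,  0.        ,  0.        ,  0.        ,  0.        ]), 'origin': array([ 0.23710493, -0.77654663,  0.4972903 ]), 'attitude': array([ 1.14815193, -0.20553158, -0.31779544])}
wrist {'intrinsics': array([[298.46121841,   0.        , 282.97372762],
       [  0.        , 298.46121841, 208.55111984],
       [  0.        ,   0.        ,   1.        ]]), 'dist_coeffs': array([-0.02264813,  0.        ,  0.        ,  0.        ,  0.        ]), 'hand_eye': array([[ 3.09223489e-04,  9.45868189e-01,  3.24550880e-01,
         8.41244426e-02],
       [ 9.99999906e-01, -1.94258933e-04, -3.86626945e-04,
         6.99105155e-04],
       [-3.02651220e-04,  3.24550970e-01, -9.45868160e-01,
        -1.50341441e-01],
       [ 0.00000000e+00,  0.00000000e+00,  0.00000000e+00,
         1.00000000e+00]])}
0.15 [0.19926231 0.48516801 0.22225573] [-6.08313567e-01 -3.08154696e+00  2.85055524e-03]
```

View pics/top0.png

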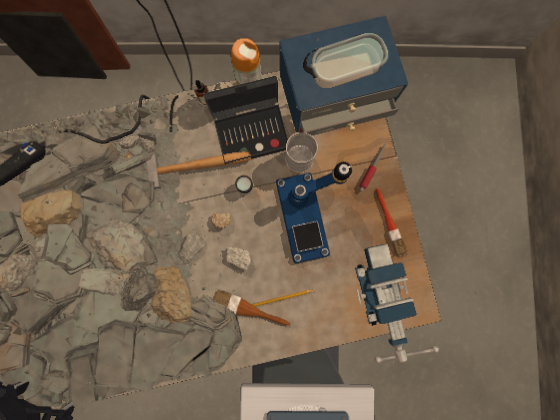

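View pics/side0.png

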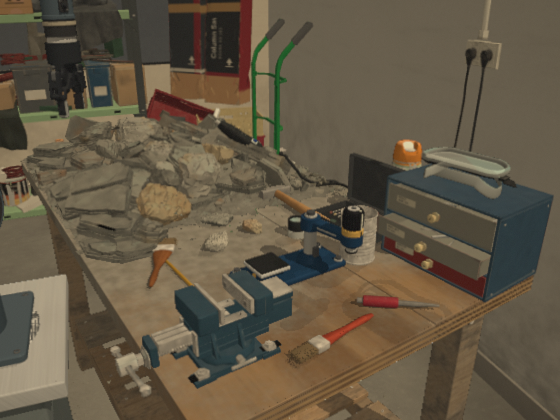

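The top view shows ochre at px (221,220), the fixture rest at (308,236), the post at (300,190) and the knob at (342,171) with the arm parked to the right. Pale is at (238,258), slate at (193,245), the loupe at (244,184) and a glass jar at (301,150). The side view shows the rest at (267,265), the knob at (352,222) and ochre at (253,226).

```bash
cat > h.py <<'E'
import cv2,numpy as np
from scipy.spatial.transform import Rotation as R
from plant import env, effector, imaging, hand_in, status
def cam(n,pose=None):
    c=imaging.calibration(n)
    if n=="wrist":
        p,r=pose; H=c["hand_eye"]; A=R.from_rotvec(r).as_matrix()
        return c["intrinsics"],c["dist_coeffs"],A@H[:3,3]+p,A@H[:3,:3]
    return c["intrinsics"],c["dist_coeffs"],c["origin"],R.from_rotvec(c["attitude"]).as_matrix()
def ray(C,uv):
    K,D,o,A=C; q=cv2.undistortPoints(np.array(uv,float).reshape(-1,1,2),K,D).reshape(-1,2)
    d=np.c_[q[:,0],-q[:,1],-np.ones(len(q))]@A.T
    return o,d/np.linalg.norm(d,axis=1)[:,None]
def onplane(C,uv,z):
    o,d=ray(C,uv); return o+d*((z-o[2])/d[:,2])[:,None]
def proj(C,P):
    K,D,o,A=C; c=(np.atleast_2d(P)-o)@A; c=c*[1,-1,-1]
    return cv2.projectPoints(c,np.zeros(3),np.zeros(3),K,D)[0].reshape(-1,2)
def tri(C1,u1,C2,u2):
    M=np.zeros((3,3));b=np.zeros(3);L=[]
    for C,u in((C1,u1),(C2,u2)):
        o,d=ray(C,[u]);d=d[0];Q=np.eye(3)-np.outer(d,d);M+=Q;b+=Q@o;L.append((o,Q))
    x=np.linalg.solve(M,b); return x,[np.linalg.norm(Q@(x-o)) for o,Q in L]
def snap(name,fn):
    pose=(np.array(status.get_tool_pos()),np.array(status.get_eef_rot())) if name=="wrist" else None
    im=imaging.snapshot(name); cv2.imwrite(f"pics/{fn}.png",im[:,:,::-1])
    if pose: np.save(f"pics/{fn}.npy",np.array(pose))
    return im,cam(name,pose)
def down(yaw): # tool z down, tool x at angle yaw in world
    c,s=np.cos(yaw),np.sin(yaw); return R.from_matrix(np.array([[c,s,0],[s,-c,0],[0,0,-1]])).as_rotvec()
E
python3 - <<'E'
from h import *
T=cam("top");S=cam("side")
for n,a,b in(("ochre",(221,220),(253,226)),("rest",(308,236),(267,265)),("knob",(343,169),(353,210))): print(n,tri(T,a,S,b))
print("post",onplane(T,[(300,189)],.117),"pale",onplane(T,[(238,258)],.013),"glass",onplane(T,[(301,140)],.08))
print(R.from_rotvec(status.get_eef_rot()).as_matrix())
E
```

```text
ochre (array([0.55005728, 0.2162073 , 0.00775769]), [np.float64(0.002071434849939129), np.float64(0.0020714348499390675)])
rest (array([0.50899981, 0.00146589, 0.02879374]), [np.float64(0.0007152167947394342), np.float64(0.000715216794739682)])
knob (array([ 0.6460804 , -0.06632683,  0.14714376]), [np.float64(9.140861328980532e-05), np.float64(9.140861328956356e-05)])
post [[0.6069241  0.02556394 0.117     ]] pale [[0.45430495 0.17182444 0.013     ]] glass [[0.73223068 0.02132703 0.08      ]]
[[-9.24985457e-01  3.80001399e-01 -9.16676916e-04]
 [ 3.80002445e-01  9.24983976e-01 -1.66912216e-03]
 [ 2.13642704e-04 -1.89225319e-03 -9.99998187e-01]]
```

```bash
python3 - <<'E'
from h import *
env.move_to([.50,.13,.24],down(np.pi)); snap("wrist","w1")
env.move_to([.46,.05,.24],down(np.pi)); snap("wrist","w2")
print(status.get_t())
a,b=cv2.imread("pics/w1.png"),cv2.imread("pics/w2.png")
E
```

```text
2.4
```

View pics/w1.png

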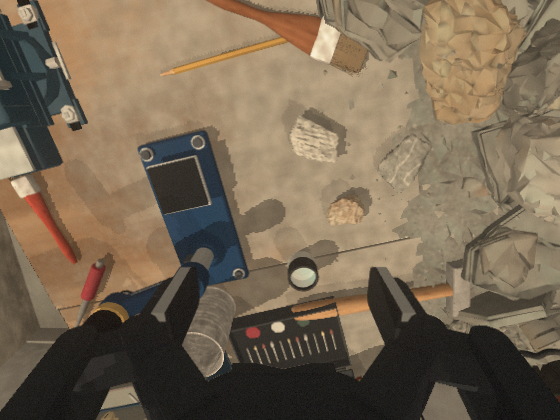

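View pics/w2.png

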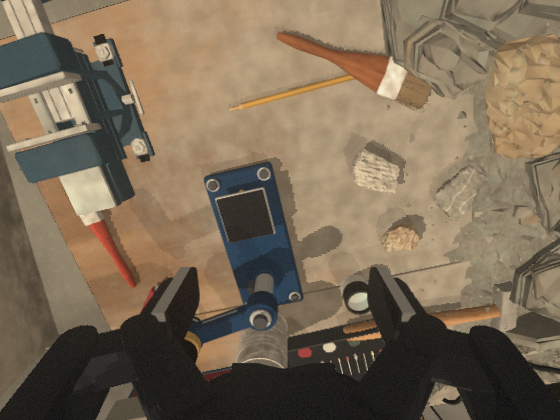

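Both wrist views (image up = towards robot) show ochre at w1 (346,212) and w2 (402,238), with the rest at w1 (181,185) and w2 (245,215). The hub is at w2 (262,320).

```bash
cat > seg.py <<'E'
from h import *
def load(fn): 
    return cv2.imread(f"pics/{fn}.png"),cam("wrist",np.load(f"pics/{fn}.npy"))
def rest(im,seed):
    h=cv2.cvtColor(im,cv2.COLOR_BGR2HSV); m=((im.max(2)<62)).astype(np.uint8)*255
    m=cv2.morphologyEx(m,cv2.MORPH_OPEN,np.ones((5,5)))
    n,l=cv2.connectedComponents(m); m=(l==l[seed[1],seed[0]]).astype(np.uint8)
    c=max(cv2.findContours(m,0,2)[0],key=cv2.contourArea)
    hull=cv2.convexHull(c); q=cv2.approxPolyDP(hull,0.08*cv2.arcLength(hull,True),True).reshape(-1,2)
    return q,cv2.contourArea(c),m
def stone(im,seed,r=38):
    x,y=seed; m=np.full(im.shape[:2],cv2.GC_BGD,np.uint8); m[y-r:y+r,x-r:x+r]=cv2.GC_PR_BGD
    cv2.circle(m,seed,int(r*.55),cv2.GC_PR_FGD,-1); cv2.circle(m,seed,int(r*.25),cv2.GC_FGD,-1)
    cv2.grabCut(im,m,None,np.zeros((1,65)),np.zeros((1,65)),6,cv2.GC_INIT_WITH_MASK)
    f=((m==1)|(m==3)).astype(np.uint8); f=cv2.morphologyEx(f,cv2.MORPH_OPEN,np.ones((3,3)))
    return max(cv2.findContours(f,0,2)[0],key=cv2.contourArea)
E
python3 - <<'E'
from seg import *
tiles=[]
for fn,s,o in(("w1",(181,185),(346,212)),("w2",(245,215),(402,238))):
    im,C=load(fn); q,a,m=rest(im,s); P=onplane(C,q,.035)
    print(q.tolist(),a,P.round(4).tolist(),np.linalg.norm(P-np.roll(P,1,0),axis=1).round(4))
    c=stone(im,o); 
    print("ochre",cv2.boundingRect(c),cv2.minAreaRect(onplane(C,c.reshape(-1,2),.010)[:,:2].astype(np.float32)))
    cv2.drawContours(im,[c],-1,(0,0,255),1);cv2.polylines(im,[q.astype(np.int32)],True,(0,255,0),1)
    for p in(s,o): tiles.append(cv2.resize(im[p[1]-50:p[1]+50,p[0]-50:p[0]+50],(300,300),interpolation=0))
cv2.imwrite("pics/t1.png",np.vstack([np.hstack(tiles[:2]),np.hstack(tiles[2:])]))
E
```

```text
[[193, 159], [206, 204], [163, 212], [149, 169]] 2145.5 [[0.4754, 0.0242, 0.035], [0.5319, 0.0352, 0.035], [0.5426, -0.0204, 0.035], [0.4875, -0.0304, 0.035]] [0.0559 0.0575 0.0567 0.0561]
ochre (329, 187, 43, 37) ((0.5409231781959534, 0.2225891500711441), (0.05323341116309166, 0.05200810357928276), 82.18785095214844)
[[261, 191], [271, 233], [230, 241], [218, 200]] 1925.5 [[0.4753, 0.024, 0.035], [0.5318, 0.0356, 0.035], [0.5432, -0.0183, 0.035], [0.487, -0.03, 0.035]] [0.0552 0.0576 0.0551 0.0575]
ochre (386, 215, 40, 36) ((0.5423401594161987, 0.22163665294647217), (0.05250098928809166, 0.05435357242822647), 4.722253322601318)
```

View pics/t1.png

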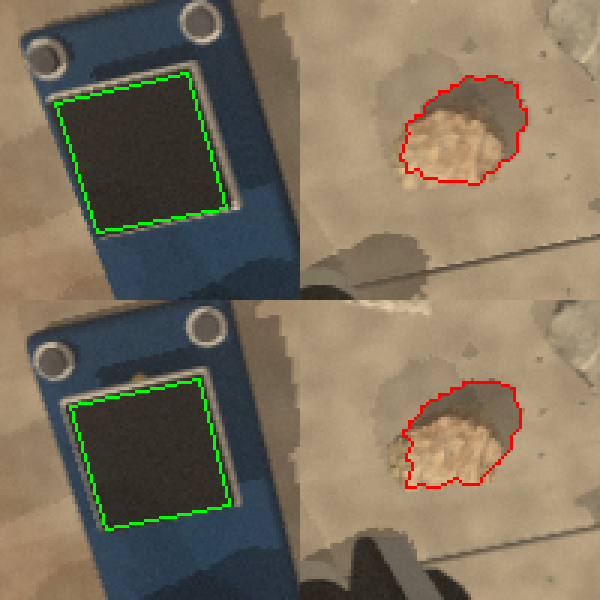

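The rest outline is clean in both views, but the stone mask took in the shadow. I'll take close-ups of the stone.

```bash
python3 - <<'E'
from seg import *
q,a,m=rest(*[load("w1")[0],(181,185)]);q2,_,_=rest(load("w2")[0],(245,215))
C1,C2=load("w1")[1],load("w2")[1]
P=np.array([tri(C1,x,C2,y)[0] for x,y in zip(q,q2)]);print("rest tri",P.round(4).tolist(),P.mean(0))
print("joint",np.round(status.get_joint_pos(),3))
env.move_to([.541,.216,.125],down(np.pi)); snap("wrist","c1"); print(np.round(status.get_joint_pos(),3))
y=np.pi/2 if status.get_joint_pos()[5]>0 else -np.pi/2
for y in(np.pi/2,-np.pi/2):
    q=env.ik([.55,.216,.125],down(y)); print(y,None if q is None else np.round(q,3))
q=env.ik([.55,.207 if 0 else .216,.125],down(-np.pi/2))
E
```

```text
rest tri [[0.4756, 0.0239, 0.0339], [0.5314, 0.0356, 0.0362], [0.5395, -0.0168, 0.0433], [0.4871, -0.0301, 0.0353]] [0.508421   0.00315784 0.03717091]
joint [-3.600e-02 -1.090e-01 -2.000e-02  1.659e+00  1.000e-03 -3.600e-02]
[ 2.640e-01  1.960e-01  6.900e-02  1.442e+00 -1.000e-03  2.640e-01]
1.5707963267948966 [0.261 0.219 0.093 1.445 0.    1.832]
-1.5707963267948966 [ 0.261  0.219  0.093  1.445  0.    -1.31 ]
```

```bash
python3 - <<'E'
from seg import *
env.move_to([.55,.225,.125],down(np.pi/2)); snap("wrist","c2")
t=[]
for fn in("c1","c2"):
    im,C=load(fn); u=proj(C,[.55,.216,.01])[0].astype(int); print(fn,u)
    lab=cv2.cvtColor(im,cv2.COLOR_BGR2LAB)
    x,y=u; cr=im[y-60:y+60,x-60:x+60]; l=cv2.cvtColor(cr,cv2.COLOR_BGR2HSV)
    t.append(np.hstack([cv2.resize(cr,(380,300)),cv2.resize(cv2.cvtColor(cv2.normalize(cv2.cvtColor(cr,cv2.COLOR_BGR2LAB)[:,:,1],None,0,255,32),8),(380,300))]))
cv2.imwrite("pics/t2.png",np.vstack(t)); print(status.get_t())
E
```

```text
c1 [283 210]
c2 [282 210]
4.7833
```

View pics/t2.png

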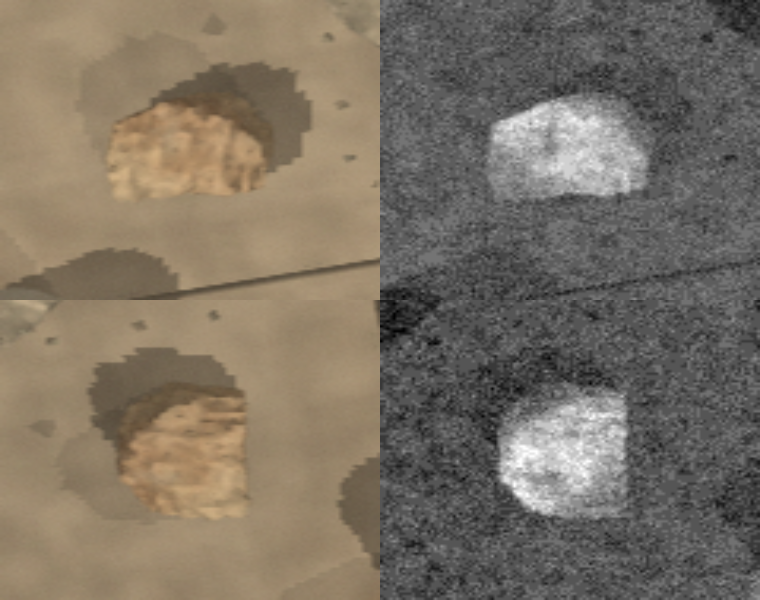

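The stone's red-green (Lab a) channel separates well from the shadow. It is D-shaped, with its long side about along world y.

```bash
python3 - <<'E'
from seg import *
for fn in("c1","c2"):
    im,C=load(fn); x,y=(proj(C,[.55,.216,.01])[0]+.5).astype(int)
    a=cv2.GaussianBlur(cv2.cvtColor(im,cv2.COLOR_BGR2LAB)[:,:,1],(5,5),0)[y-60:y+60,x-60:x+60]
    th,m=cv2.threshold(a,0,255,cv2.THRESH_OTSU)
    c=max(cv2.findContours(m,0,cv2.CHAIN_APPROX_NONE)[0],key=cv2.contourArea).reshape(-1,2)+[x-60,y-60]
    for z in(0,.0125,.025):
        P=onplane(C,c,z)[:,:2].astype(np.float32); r=cv2.minAreaRect(P)
        print(fn,th,z,np.round(r[0],4),np.round(r[1],4),round(r[2],1),"bbox",P.min(0).round(4),P.max(0).round(4))
    # rectangle extents at given yaw
    P=onplane(C,c,.01)[:,:2]
    for d in range(-20,21,5):
        t=np.radians(d);u=P@[np.cos(t),np.sin(t)];v=P@[-np.sin(t),np.cos(t)];print(d,round(np.ptp(u)*1e3,1),round(np.ptp(v)*1e3,1),end=" | ")
    print()
E
```

```text
c1 132.0 0 [0.5518 0.2144] [0.0403 0.0484] 0.0 bbox [0.5316 0.1902] [0.5719 0.2386]
c1 132.0 0.0125 [0.5475 0.2144] [0.0385 0.0462] 0.0 bbox [0.5282 0.1913] [0.5667 0.2376]
c1 132.0 0.025 [0.5432 0.2145] [0.0367 0.044 ] 0.0 bbox [0.5248 0.1925] [0.5615 0.2365]
-20 43.4 50.2 | -15 42.3 49.6 | -10 40.9 48.6 | -5 39.7 47.4 | 0 38.9 46.7 | 5 39.6 46.5 | 10 40.5 46.9 | 15 41.3 47.0 | 20 41.8 46.7 | 
c2 132.0 0 [0.5464 0.2107] [0.051  0.0394] 89.9 bbox [0.5267 0.1852] [0.5661 0.2362]
c2 132.0 0.0125 [0.5466 0.2151] [0.0487 0.0376] 89.9 bbox [0.5278 0.1908] [0.5654 0.2395]
c2 132.0 0.025 [0.5467 0.2196] [0.0464 0.0358] 89.9 bbox [0.5288 0.1964] [0.5646 0.2427]
-20 42.3 52.3 | -15 40.8 51.6 | -10 39.0 50.8 | -5 38.0 50.1 | 0 38.0 49.2 | 5 39.6 48.8 | 10 41.3 48.5 | 15 43.3 48.6 | 20 45.1 48.3 |
```

```bash
python3 - <<'E'
from h import *
X,Y=.547,.2147
env.move_to([X,Y,.10],down(np.pi/2)); env.movel([X,Y,.0245],rate=.08)
effector.grasp(30); w=status.get_gripper_width(); print("w",w,w*.085,status.get_finger_force(),status.get_tool_pos(),status.get_ft_force())
env.movel([X,Y,.13],rate=.1); print(status.get_gripper_width(),status.get_ft_force())
yaw=np.pi+.2
env.move_to([.5093,.0024,.13],down(yaw))
env.movel([.5093,.0024,.075],rate=.08)
env.wait(.2); f0=np.array(status.get_ft_force());print("f0",f0)
snap("side","s1"); print(status.get_t(),status.get_tool_pos(),np.round(status.get_joint_pos(),3))
E
```

```text
w -0.002219942435448834 -0.0001886951070131509 0.0 [0.54698571 0.21470056 0.02447452] [-0.00678798  0.38625842 -0.04110413]
0.001435646467556875 [-0.13061047 -0.28202432  0.0846337 ]
f0 [ 0.06161422 -0.26817363  0.54905189]
11.0583 [0.50985052 0.00232463 0.07569776] [-0.127  0.027 -0.217  1.326 -0.    -0.327]
```

The grasp missed: the gripper closed on nothing. I'll look from close by.

```bash
python3 - <<'E'
from seg import *
env.movel([.5093,.0024,.13],rate=.15); effector.release()
env.move_to([.50,.216,.16],down(np.pi)); im,C=snap("wrist","c3")
print(proj(C,[.547,.2147,.0]),status.get_gripper_width(),status.get_t())
E
```

```text
[[281.72328385 229.01435152]] 1.002888557980961 13.275
```

View pics/c3.png

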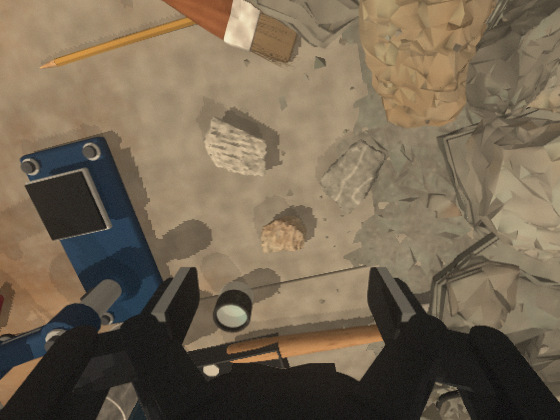

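The stone is still at about the same spot, px (283,236), so it probably slipped out of the grip. I'll take a close measurement again.

```bash
cat >> seg.py <<'E'
def ochre(im,C,g,z=.0125,r=60):
    x,y=(proj(C,g)[0]+.5).astype(int)
    a=cv2.GaussianBlur(cv2.cvtColor(im,cv2.COLOR_BGR2LAB)[:,:,1],(5,5),0)[y-r:y+r,x-r:x+r]
    th,m=cv2.threshold(a,0,255,cv2.THRESH_OTSU)
    c=max(cv2.findContours(m,0,cv2.CHAIN_APPROX_NONE)[0],key=cv2.contourArea).reshape(-1,2)+[x-r,y-r]
    return c,onplane(C,c,z)[:,:2].astype(np.float32)
E
python3 - <<'E'
from seg import *
t=[]
for i,(p,y) in enumerate((([.541,.216,.125],np.pi),([.55,.225,.125],np.pi/2))):
    env.move_to(p,down(y)); snap("wrist",f"d{i+1}")
for fn in("c1","c2","d1","d2"):
    im,C=load(fn)
    c,P=ochre(im,C,[.547,.2147,.01]); print(fn,cv2.minAreaRect(P),P.mean(0),cv2.contourArea(P)*1e6)
    h=cv2.approxPolyDP(cv2.convexHull(P),.003,True).reshape(-1,2); print((h*1e3).round(0).tolist())
    u=c.mean(0).astype(int); cv2.polylines(im,[c.astype(np.int32)],True,(0,0,255),1)
    t.append(cv2.resize(im[u[1]-50:u[1]+50,u[0]-50:u[0]+50],(290,290)))
cv2.imwrite("pics/t3.png",np.vstack([np.hstack(t[:2]),np.hstack(t[2:])])); print(status.get_t())
E
```

```text
c1 ((0.5474632382392883, 0.21443483233451843), (0.038494087755680084, 0.046231597661972046), 0.025688741356134415) [0.5500711  0.21300799] 1382.7383170359476
[[536.0, 230.0], [528.0, 217.0], [537.0, 194.0], [563.0, 193.0], [567.0, 206.0], [564.0, 236.0], [549.0, 237.0]]
c2 ((0.546567440032959, 0.21511735022068024), (0.048697154968976974, 0.03760042414069176), 89.93319702148438) [0.5505705  0.21244255] 1366.8764595782256
[[564.0, 239.0], [551.0, 239.0], [532.0, 227.0], [529.0, 205.0], [538.0, 193.0], [563.0, 192.0]]
d1 ((0.5477214455604553, 0.21456974744796753), (0.04677209258079529, 0.037236280739307404), 89.83641052246094) [0.5503571  0.21270476] 1366.557232751031
[[538.0, 193.0], [566.0, 195.0], [566.0, 228.0], [561.0, 238.0], [547.0, 237.0], [531.0, 227.0], [529.0, 210.0]]
d2 ((0.5466391444206238, 0.2150336503982544), (0.036961834877729416, 0.04756525903940201), 1.0515698194503784) [0.550306   0.21225207] 1375.884344107625
[[563.0, 239.0], [550.0, 238.0], [532.0, 228.0], [528.0, 206.0], [538.0, 192.0], [564.0, 192.0]]
15.1167
```

View pics/t3.png

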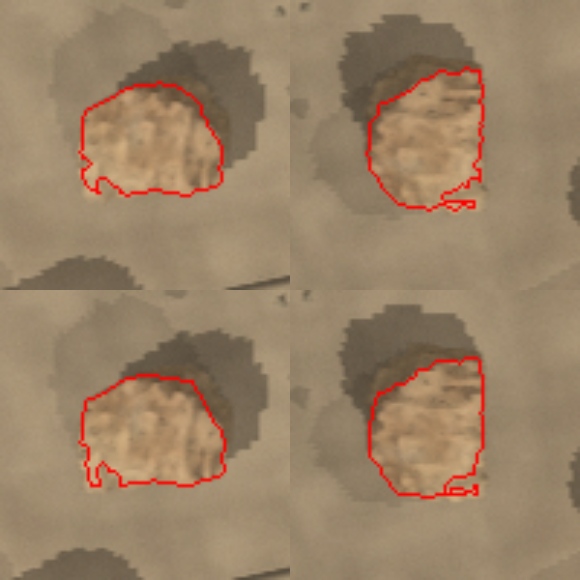

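The stone has not moved, so the fingers closed above it. I'll check the fingertip location in the side picture taken with the gripper shut.

```bash
python3 - <<'E'
from seg import *
im=cv2.imread("pics/s1.png"); S=cam("side"); p=np.array([.50985,.0023,.0757])
pr=[proj(S,p-[0,0,d])[0] for d in(0,.022,.04)]; print(pr)
u=pr[0].astype(int); k=4; x0,y0=u[0]-95,u[1]-80
c=cv2.resize(im[y0:y0+140,x0:x0+190],None,fx=k,fy=k)
for q,col in zip(pr,((0,0,255),(0,255,0),(255,0,0))): cv2.circle(c,tuple(((q-[x0,y0])*k).astype(int)),4,col,-1)
cv2.imwrite("pics/t4.png",c)
E
```

```text
[array([266.66202773, 242.38342387]), array([266.77388524, 252.99142227]), array([266.8641041 , 261.51963322])]
```

View pics/t4.png

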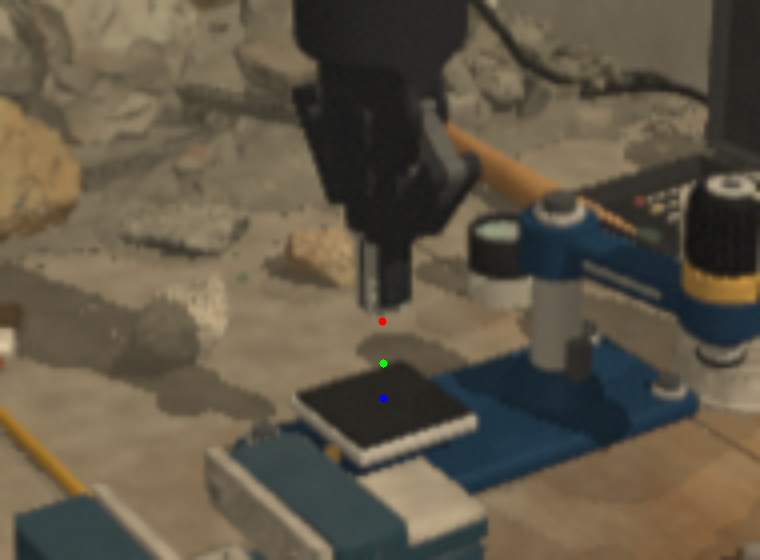

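The shut fingertips end about 6 mm behind the reported TCP, not 22 mm ahead of it as the text says. I'll calibrate by touching clear bench gently with shut fingers.

```bash
python3 - <<'E'
from seg import *
effector.grasp(20)
y=.143;env.move_to([.53,y,.06],down(np.pi)); env.movel([.53,y,.014],rate=.1); env.wait(.1)
f0=np.array(status.get_ft_force()); z=.014; t0=status.get_t()
while z>-.03:
    z-=.0015; env.movel([.53,y,z],rate=.05); f=np.array(status.get_ft_force())-f0
    if abs(f[2])>2: break
print("contact z",z,status.get_tool_pos(),f,status.get_t()-t0)
env.movel([.53,y,z+.05],rate=.2); effector.release(); print(status.get_t())
E
```

```text
contact z -0.008499999999999997 [ 0.53045465  0.14308289 -0.00797869] [0.44018371 0.28487112 3.45328574] 3.75
23.0333
```

```bash
python3 - <<'E'
from seg import *
X,Y=.547,.2147
env.move_to([X,Y,.05],down(np.pi/2)); env.movel([X,Y,-.006],rate=.1)
effector.grasp(30); w=status.get_gripper_width(); print("w",w,w*85,status.get_finger_force(),status.get_t())
if w<.25: raise SystemExit
env.movel([X,Y,.09],rate=.15); print(status.get_gripper_width())
cx,cy=.5093,.0024
env.move_to([cx,cy,.09],down(np.pi+.2)); env.movel([cx,cy,.037],rate=.1); env.wait(.15)
f0=np.array(status.get_ft_force()); z=.037; print("w",status.get_gripper_width(),status.get_t())
while z>.020:
    z-=.001; env.movel([cx,cy,z],rate=.05); f=np.array(status.get_ft_force())-f0
    if f[2]>1.5: break
print("z",z,f,status.get_tool_pos(),status.get_t())
E
```

```text
w 0.432212386031613 36.7380528126871 30.339879014063627 25.7417
0.4332819964444356
w 0.43547587921409103 29.2333
z 0.030999999999999993 [-2.50215342 -0.78779326  7.57065287] [0.50953979 0.00235198 0.03208521] 30.7333
```

```bash
python3 - <<'E'
from seg import *
cx,cy=.5093,.0024
env.movel([cx,cy,.0318],rate=.05); effector.release(); env.movel([cx,cy,.12],rate=.2)
env.move_to([.46,.0,.16],down(np.pi)); env.wait(.1); im,C=snap("wrist","e1"); print(status.get_t())
c,P=ochre(im,C,[cx,cy,.05],z=.0495); print("stone",cv2.minAreaRect(P),P.mean(0))
u=proj(C,[cx,cy,.037])[0].astype(int)
h=proj(C,[[.607,.0225,.117]])
cv2.polylines(im,[c.astype(np.int32)],True,(0,0,255),1)
cv2.circle(im,tuple(u),2,(0,255,0),-1);print(u,h)
cv2.imwrite("pics/e1c.png",im)
E
```

```text
32.6167
stone ((0.5140892267227173, 0.007761366665363312), (0.14748454093933105, 0.07998786866664886), 12.351372718811035) [0.50544995 0.00379546]
[284 247] [[307.63301014 390.57696835]]
```

View pics/e1c.png

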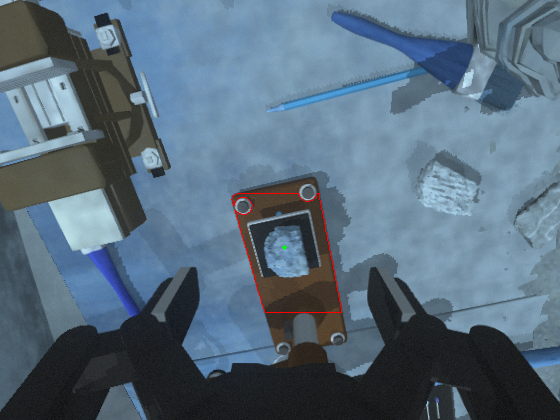

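The stone lies flat in the middle of the rest, at about (287,250) against the rest centre at (284,247). Next I'll check clearances around the knob and the IK for the swing, without moving.

```bash
python3 - <<'E'
from seg import *
T=cam("top");S=cam("side")
print("jar rim",tri(T,(302,141),S,(358,210)))
print("drawer corner",[onplane(T,[(398,110),(352,125),(290,128)],z).round(3).tolist() for z in(.1,.15)])
print("cabinet top front",onplane(T,[(290,92),(407,75)],.2).round(3).tolist(), "tri handle",tri(T,(352,125),S,(424,262)))
im=cv2.imread("pics/top0.png")[155:190,325:360]; m=(im.max(2)<70).astype(np.uint8)
c=max(cv2.findContours(m,0,2)[0],key=cv2.contourArea);print(cv2.minEnclosingCircle(c))
(u,v),r=cv2.minEnclosingCircle(c);K=onplane(T,[(u+325,v+155)],.146)[0];print("knob",K)
post=np.array([.6073,.0223]);d=K[:2]-post;print("r",np.hypot(*d),"alpha",np.degrees(np.arctan2(d[1],d[0])))
th=np.linspace(np.radians(-66),np.radians(-168.5),8)
for a in th:
    p=[*(post+.1*np.array([np.cos(a),np.sin(a)])),.113]
    q=env.ik(p,down(a)); q2=env.ik(p,down(a+np.pi)); print(round(np.degrees(a)),*[None if z is None else np.round(z,2).tolist() for z in(q,q2)])
E
```

```text
jar rim (array([0.71609823, 0.02277906, 0.10229906]), [np.float64(0.006683348503342093), np.float64(0.006683348503342345)])
drawer corner [[[0.801, -0.206, 0.1], [0.763, -0.097, 0.1], [0.755, 0.048, 0.1]], [[0.781, -0.19, 0.15], [0.745, -0.087, 0.15], [0.737, 0.049, 0.15]]]
cabinet top front [[0.797, 0.051, 0.2], [0.838, -0.197, 0.2]] tri handle (array([ 0.78325819, -0.10714189,  0.03818797]), [np.float64(0.00255279464726357), np.float64(0.0025527946472638564)])
((17.100000381469727, 15.899999618530273), 9.360654830932617)
knob [ 0.64202915 -0.06445207  0.146     ]
r 0.09344536007618436 alpha -68.18246460234806
-66 [-0.21, 0.38, 0.27, 1.46, 0.0, -2.2] [-0.21, 0.38, 0.27, 1.46, 0.0, 0.94]
-81 [-0.23, 0.32, 0.19, 1.44, 0.0, -1.96] [-0.23, 0.32, 0.19, 1.44, 0.0, 1.18]
-95 [-0.24, 0.25, 0.11, 1.43, 0.0, -1.72] [-0.24, 0.25, 0.11, 1.43, 0.0, 1.42]
-110 [-0.24, 0.19, 0.03, 1.42, 0.0, -1.46] [-0.24, 0.19, 0.03, 1.42, 0.0, 1.68]
-125 [-0.23, 0.13, -0.04, 1.41, 0.0, -1.2] [-0.23, 0.13, -0.04, 1.41, -0.0, 1.94]
-139 [-0.21, 0.07, -0.09, 1.4, 0.0, -0.92] [-0.21, 0.07, -0.09, 1.4, 0.0, 2.22]
-154 [-0.17, 0.03, -0.13, 1.4, 0.0, -0.63] [-0.17, 0.03, -0.13, 1.4, 0.0, 2.51]
-168 [-0.13, 0.01, -0.16, 1.4, 0.0, -0.33] [-0.13, 0.01, -0.16, 1.4, -0.0, 2.81]
```

```bash
cat >> h.py <<'E'
post=np.array([.6073,.0223])
def arm(a,z,r=.1): return [*(post+r*np.array([np.cos(a),np.sin(a)])),z]
E
python3 - <<'E'
from h import *
a=np.radians(-67)
env.move_to(arm(a,.18,.098),down(a)); env.movel(arm(a,.113,.098),rate=.15); print(status.get_ft_force(),np.round(status.get_joint_pos(),2),status.get_t())
effector.grasp(30); print("w",status.get_gripper_width()*85,status.get_ft_force(),status.get_t())
for d in np.linspace(-67,-170.5,11)[1:]:
    a=np.radians(d); env.movel(arm(a,.113),down(a),rate=.12)
    f=np.array(status.get_ft_force()); p=np.array(status.get_tool_pos())
    t=np.array([np.sin(a),-np.cos(a)]); n=np.array([np.cos(a),np.sin(a)])
    print(round(d),"tan",(f[:2]@t).round(1),"rad",(f[:2]@n).round(1),"fz",f[2].round(1),"r",np.hypot(*(p[:2]-post)).round(4))
    if np.linalg.norm(f)>45: print("stop");break
print(status.get_tool_pos(),status.get_wrist_torque(),status.get_t(),np.degrees(np.arctan2(*(p[:2]-post)[::-1])))
E
```

```text
[-0.71558677 -0.20089859  0.02512332] [-0.21  0.38  0.26  1.46 -0.   -2.18] 34.9833
w 36.68871893101606 [-1.14958816 -0.82694885  3.74502433] 35.4833
-77 tan 1.0 rad -3.9 fz 6.1 r 0.0987
-88 tan 0.7 rad -4.8 fz 7.7 r 0.0988
-98 tan 1.9 rad -4.2 fz 7.0 r 0.099
-108 tan 1.8 rad -3.9 fz 8.1 r 0.0991
-119 tan 1.6 rad -3.5 fz 8.0 r 0.0993
-129 tan 0.5 rad -2.3 fz 6.9 r 0.0996
-139 tan 1.8 rad -1.2 fz 7.5 r 0.0998
-150 tan 1.0 rad 0.3 fz 9.0 r 0.1
-160 tan 0.5 rad 2.0 fz 8.3 r 0.1003
-170 tan -6.0 rad 3.2 fz 8.4 r 0.1005
[0.50891622 0.0019044  0.11420409] [-1.17791863e+00  4.88168367e-01 -2.52789343e-04] 38.8167 -168.28810634623005
```

```bash
python3 - <<'E'
from h import *
effector.grasp(60)
a=np.radians(-169.7); q=np.array(env.ik(arm(a,.113),down(np.radians(-170.5)))); print(np.round(q,3),status.get_gripper_width()*85)
env.goto_joints(q); t0=status.get_t(); f0=status.get_wrist_torque()[2]; print("t",t0,f0)
for k in range(1,12):
    q[5]+=np.radians(5); env.goto_joints(q)
    print(5*k,np.round(np.degrees(status.get_joint_pos()[5]-q[5]),2),"Tz",round(status.get_wrist_torque()[2],3),"dt",round(status.get_t()-t0,2),np.round(status.get_ft_force(),1))
np.save("q.npy",q)
E
```

```text
[-0.123  0.01  -0.158  1.402  0.    -0.289] 36.53562730730117
t 39.2833 0.10488566151163875
5 -0.49 Tz 0.057 dt 0.25 [-3.6 -2.5  9.1]
10 -0.5 Tz 0.111 dt 0.5 [-2.4 -2.9 10.1]
15 -0.5 Tz 0.121 dt 0.75 [-2.3 -2.2  8.9]
20 -0.51 Tz 0.133 dt 1.0 [-3.2 -1.4 10. ]
25 -0.51 Tz 0.174 dt 1.25 [-2.4 -2.8 10.1]
30 -0.51 Tz 0.161 dt 1.5 [-2.2 -2.4 10.3]
35 -0.51 Tz 0.128 dt 1.75 [-2.2 -2.8 10. ]
40 -0.51 Tz 0.135 dt 2.0 [-3.  -2.4  9.4]
45 -0.51 Tz 0.185 dt 2.25 [-2.1 -2.   9.5]
50 -0.51 Tz 0.185 dt 2.5 [-2.8 -3.6  9.8]
55 -0.51 Tz 0.176 dt 2.75 [-1.8 -2.1 10.1]
```

```bash
python3 - <<'E'
from h import *
q=np.load("q.npy"); pk=0; n=0; s=55
while n<3 and q[5]<3.05:
    q[5]+=np.radians(4); s+=4; env.goto_joints(q); T=status.get_wrist_torque()[2]
    pk=max(pk,T); m=""
    if pk>.25 and T<.5*pk: n+=1; pk=0; m=f"CLICK {n}"
    print(s,round(T,3),round(status.get_ft_force()[2],1),m)
np.save("q.npy",q); print(status.get_t(),status.get_ft_force(),status.get_gripper_width()*85,q[5])
E
```

```text
59 0.164 10.0 
63 0.212 10.5 
67 0.322 9.9 
71 -0.197 10.1 CLICK 1
75 -0.022 9.3 
79 0.022 9.9 
83 0.012 9.1 
87 0.115 10.0 
91 0.146 10.1 
95 0.209 10.0 
99 0.315 9.0 
103 -0.048 10.3 CLICK 2
107 0.014 10.1 
111 0.009 9.5 
115 0.071 9.7 
119 0.036 10.5 
123 0.17 10.2 
127 0.247 9.3 
131 0.303 9.9 
135 0.029 9.8 CLICK 3
47.0333 [-2.46455536 -2.29379625  9.82390205] 36.1111689261504 2.0672391277763995
```

```bash
python3 - <<'E'
from h import *
effector.release(); env.wait(.1); p=status.get_tool_pos(); env.movel([p[0],p[1],.2],rate=.15)
env.move_to([.44,.0,.22],down(np.pi)); env.wait(.15); im,C=snap("wrist","f1"); snap("side","f2"); snap("top","f3")
a=np.radians(-168.3); u=proj(C,arm(a,.15))[0].astype(int); S=cam("side"); v=proj(S,[.509,.0024,.08])[0].astype(int)
print(u,v,status.get_t(),status.get_ft_force())
A=cv2.imread("pics/f1.png");B=cv2.imread("pics/f2.png")
cv2.imwrite("pics/t5.png",np.hstack([cv2.resize(A[u[1]-50:u[1]+50,u[0]-50:u[0]+50],(400,400)),cv2.resize(B[v[1]-50:v[1]+50,v[0]-50:v[0]+50],(400,400))]))
E
```

```text
[284 293] [266 240] 50.625 [-0.48047516  0.23728743  0.57497343]
```

View pics/t5.png

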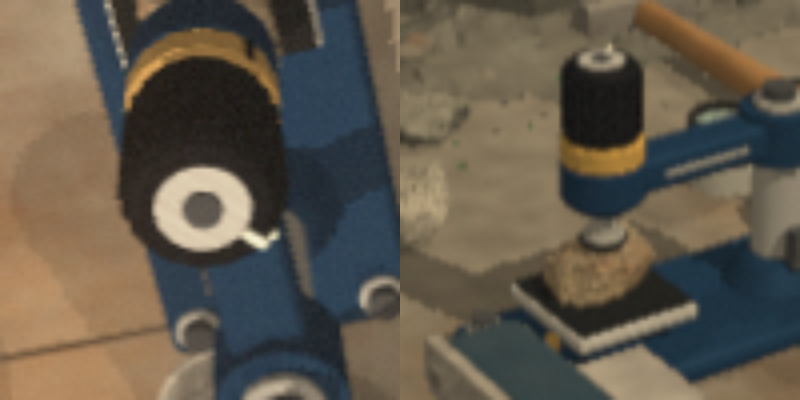

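The clamp foot is on the stone, with the white mark at px (299.5,303), the knob centre at (285,295) and the collar line at (296.5,255). I'll check the angle between them.

```bash
python3 - <<'E'
from seg import *
im,C=load("f1"); c=onplane(C,[(285,295)],.15)[0]; m=onplane(C,[(299.5,303)],.15)[0]; l=onplane(C,[(296.5,255)],.112)[0]
ang=lambda p:np.degrees(np.arctan2(p[1]-c[1],p[0]-c[0]))
print(c,m,l,np.hypot(*(m-c)[:2]),np.hypot(*(l-c)[:2]),ang(m),ang(l),"cw",(ang(l)-ang(m))%360)
a,b=cv2.imread("pics/top0.png"),cv2.imread("pics/f3.png"); d=cv2.absdiff(a,b).max(2)
for n,x,y in(("pale",238,258),("slate",193,245),("loupe",244,184),("chisel",368,172)): print(n,np.median(d[y-14:y+14,x-14:x+14]),np.percentile(d[y-14:y+14,x-14:x+14],90))
E
```

```text
[0.51106863 0.00272267 0.15      ] [0.51934208 0.0154632  0.15      ] [0.49225232 0.01402766 0.112     ] 0.01519114458552668 0.021951225879101297 57.00109318526986 149.0022181845012 cw 92.00112499923134
pale 11.0 13.0
slate 10.0 11.0
loupe 9.0 11.0
chisel 9.0 11.0
```

```bash
python3 -c "
from plant import hand_in; print(hand_in())"
```

```text
the job is handed in; nothing more can be done
None
```

I handed in the job at about 51 s: the ochre find is clamped flat and centred on the rest, the arm is at its stop, and the knob clicked exactly three times (mark measured 92° past the collar line, 90° expected). The first grasp closed above the stone without moving it because the fingertips sit about 30 mm further back than the text states; the other finds and tools looked undisturbed in the final picture.

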